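Wedge-clamp a lapping plate and tap the wedge home

ROBOT

A 6-joint arm with a two-finger parallel gripper is mounted at the origin on the work surface. World frame = base frame: x ahead of the robot, y to its left, z up, the work surface at z = 0. Lengths are in m, angles in rad, forces in N, time in s.
With the tool pointing down it reaches from about 0.4 to 0.825 m from the base axis. Payload 7 kg.
Tool frame: the origin (TCP) lies midway between the tips of the shut fingers; the grasp point (between the pads) lies 19 mm behind it; z points along the fingers, y is the direction in which the jaws open and shut (so a half turn about z gives the same grasp; the last joint's range is limited). The gripper opens to 88 mm and grips with 3 to 60 N. Pads are 19 mm wide; open, the fingers measure 130 mm over their backs; the gripper's body (78 mm by 193 mm) begins 47 mm behind the grasp point.
Start: joints at [-0.949, 0.359, 0.012, 0, -1.224, -0.288], TCP at [0.221, -0.638, 0.227] pointing down, gripper open.
Joint ranges: [-3.07, 3.07], [-1.43, 2.12], [-1.02, 1.25], [-3.03, 1.67], [-3.05, -0], [-3.03, 3.03]. Speed limits (rad/s): [2.39, 2.39, 3.01, 3.14, 3.14, 3.14].

INTERFACE

Orientations are given as [roll, pitch, yaw] about the fixed x, y, z axes, in that order (R = Rz(yaw) Ry(pitch) Rx(roll)).
In Python, from station import get_state, grab_frame, camera_info, job_done gives the robot as it stands. The module is installed in compiled form; this text tells all that it offers.
- The arm moves only by the shell command python3 -m inch 'ROWS' [FORCE]. ROWS is JSON, a list that holds one entry, the list of rows, each a list of 7 numbers: the shift along the tool's x, y, z normalised to -1 to 1, where 1 is 50 cm, then the turn, a rotation vector about the tool's x, y, z normalised to -1 to 1, where 1 is 180 degrees, then the closure, from 0 (fully open) to 1 (shut). A call has 1 to 20 rows; each row shifts and turns the commanded pose from where the row before left it, along the tool's axes as they then stand; what a row does not reach is not made up. A row lasts 1/10 s, in which the tool goes at most 50 mm and 8.59 degrees, less where a joint would pass 70% of its speed; a pose out of reach is approached as far as the arm can. A call with a number of a shift or a turn outside -1 to 1 is refused whole. A call with a gripper value outside its range is refused whole. The fingers move at their own pace and stop on an object; FORCE is the grip in N (left out, the last holds). Time passes only in rows, so rows that do not move let the fingers close. It gives the time, the measured TCP pose, the force and the opening at its end, in the units of the state.
- get_state(): the state, without advancing time (a new reading comes with each control period).
- grab_frame(name): name is "scene" or "top" or "wrist"; returns the picture (384x512x3 uint8, blue, green, red); there is no depth.
- camera_info(name): a dict with "vertical_fov" (degrees; the focal length in pixels is half the picture's height over the tangent of half this angle, whatever the lens; pixels are square), "cx", "cy" (the principal point, pixels), "R" (3x3) and "t" (3): a world point X has camera coordinates R X + t. Camera axes: x right, y down, z forward; pixel columns grow to the right and rows downward; lengths in m; the calibration is good to about 2 mm. A picture is of the moment at which its call begins: read the wrist's pose just before it. camera_info takes no time and is no camera call; for the wrist camera it gives the pose at the moment of the call.
- job_done(): hands the job in, once; it reports no verdict.
The state is a dict: "t": time; "q": joint angles; "qd": joint speeds; "joint_efforts": joint torques, N m; "eef_pos": TCP position; "ee_rot": TCP orientation; "force": force on the tool from outside, world axes, zero at the start; "moment": the same for the moment, N m; "width": finger opening in m.
Only numpy, scipy, OpenCV 4.12 (cv2) and the standard library are available. Lean on these libraries where they do the work, as an engineer would, in place of code of your own. Each camera call takes 0.05 s, during which the arm holds its last target.

TASK

Take the wider of the two steel wedges out of the wooden rack and set it, thin end down, into the slot of the wedge clamp that holds the round plate. Then take the brass bar and, with light taps of its end on top of the wedge, drive the wedge down until it goes no further and the plate is clamped tight. Leave the wedge in the slot, stand the bar upright on the deck clear of the clamp, and leave everything else where it is.

Things in the scene. Friction and masses are not known exactly. Their poses are not given: they have to be found in the camera images.
- clamp: Wedge clamp bolted to the deck, dark base 270 x 112 x 15 mm. Origin on the deck; x along the clamping line, y across, z up. From the -x end: a steel block (top 90 mm above the deck, 68 mm wide) with the wedge slot, the sliding jaw, the round plate lying on the base, and the V-stop (43 mm above the deck), bolted fast but set anew each time, within 5 mm along x.
- slot (a point): Middle of the slot's mouth as found (within 0.5 mm), 90 mm above the deck; axes as the clamp's. Open at the top, 45 mm long (y) between 11 mm cheeks, 13.5 to 14.5 mm across (x); the -x face is fixed, the other is the jaw. Both faces slope in by 8 mm in 100 downwards, like the wedge, so a wedge let down into it rests 21 to 30 mm deep. 75 mm deep: the wedge never reaches the floor.
- jaw (a joint): Travel of the sliding jaw towards the plate (m); 0.0025 to 0.0035 when found, friction about 2 N. The wedge pushes it 0.16 mm for every 1 mm that it goes down. The jaw meets the plate, pushes it up to 1 mm to the V-stop and stops there, somewhere from 0.0045 to 0.0105: the wedge then stands 36 to 70 mm deep in the slot and goes no further.
- plate_center (a point): Centre of the round steel plate that is to be clamped: 80 mm across, 15 mm thick, 0.55 kg, lying loose on the clamp's base between the jaw and the V-stop.
- wedge_center (a point): Centre (48 mm above the thin end) of the wide steel wedge, 0.53 kg: 96 mm tall, 40 mm wide (its y, parallel sides), 10 mm thick at the thin lower end, 25.4 mm at the top (its x; both faces alike, so either way round fits). It stands thin end down, 22 mm deep in a pocket of the rack. Grip it across the width some 15 mm below the top, so that the fingers stay above the clamp.
- bar_center (a point): Centre of the round brass bar with white nylon ends, 28 mm across, 110 mm long, 0.47 kg, standing on the deck. Held upright by its middle, its lower end taps the wedge's top. Lower it at no more than 0.03 m/s, follow the wedge down, stop once 10 to 15 N is felt at the wrist: that seats the wedge. Over 50 N, by a faster blow or by pressing on after it has stopped, bruises the plate.
- small_wedge_center (a point): Centre (30 mm above the thin end) of the narrow wedge in the rack's other pocket, 24 mm wide and 60 mm tall: not wanted, leave it. The two wedges may stand in either pocket.
- rack: Wooden rack 130 x 85 x 35 mm, origin under its middle, too heavy to shift; two pockets 22 mm deep lie 30 mm either side of its middle along its x, each 17 mm by 46 mm (long side along its y).
- spare0: Bystander: a spare round plate lying on the deck, 80 mm across, 15 mm thick; origin under its middle.
- spare1: Bystander: another spare plate, the same size; origin under its middle.
- spare2: Bystander: a third spare plate, the same size, near the brass bar; origin under its middle.
- pot: Bystander: white pot 92 mm across, 92 mm tall, with a brush handle standing out of it; origin under its middle.
- bottle: Bystander: clear bottle 64 mm across, 150 mm tall; origin under its middle.
- wrench: Bystander: steel wrench 170 mm long lying flat near the robot.
Mind the look-alikes: they are no part of the job. Leave any blue or red look-alike of the part that bears wedge_center alone.

How it is judged:
By the outcome, as a careful person would: the job done as asked, in the order asked, and still so for the second after the job is handed in, with the robot touching nothing.
It also fails if it takes over 72 s, if anything falls off the work surface, if the arm or the gripper's body presses on something with over 40 N, if the wrist force passes 120 N, or if a joint passes its speed limit or range.

## Working session

There is one attempt and no reset: what is moved stays moved. The work goes in short steps, Python scripts to look and compute and a shell command to move; the robot and the scene stay as the last step left them, time stands still between calls to the robot, and variables do not carry over. Pictures are saved under pics/ and viewed, and the job is handed in when it is done.

```bash
mkdir -p pics
python3 - <<'E'
from station import *
import cv2
s=get_state();print(s)
for n in("scene","top","wrist"):
    i=camera_info(n);print(n,i)
    cv2.imwrite(f"pics/{n}0.png",grab_frame(n))
E
```

```text
{'t': 0.0, 'q': array([-9.48872193e-01,  3.59390013e-01,  1.10666318e-02, -3.32555692e-04,
       -1.22409313e+00, -2.88070719e-01]), 'qd': array([-1.87955961e-03, -1.12889719e-03, -6.80677316e-04, -5.74865588e-05,
       -1.21094640e-03,  1.79370756e-03]), 'joint_efforts': array([-3.76070716e-05, -5.82720244e+01,  2.93048662e+01,  6.99722528e+00,
        6.72475944e-03, -1.51710210e-04]), 'eef_pos': array([ 0.22098198, -0.63729278,  0.22562721]), 'ee_rot': array([ 3.13995040e+00, -1.60600932e-04, -2.80785236e+00]), 'force': array([ 0.02410851, -0.0567939 , -0.50987179]), 'moment': array([0.02719329, 0.0185597 , 0.01006688]), 'width': 0.08768820135753112}
scene {'vertical_fov': 54.698113003539135, 'cx': 258.5112890811567, 'cy': 189.35885242662306, 'R': array([[ 0.85299052,  0.5217292 ,  0.01434631],
       [ 0.32579275, -0.51077124, -0.79559527],
       [-0.4077576 ,  0.68330914, -0.60565861]]), 't': array([-0.45520278, -0.13466407,  1.35305925])}
top {'vertical_fov': 47.090446486161014, 'cx': 259.39956728892565, 'cy': 195.6754171074092, 'R': array([[-2.66987583e-04, -9.99960620e-01, -8.87059501e-03],
       [-9.91487740e-01,  1.41965436e-03, -1.30192342e-01],
       [ 1.30199808e-01,  8.76032646e-03, -9.91449074e-01]]), 't': array([-0.0333111 ,  0.5943184 ,  1.41147548])}
wrist {'vertical_fov': 61.61206952084191, 'cx': 261.17930482102827, 'cy': 190.10094613611295, 'R': array([[-0.32683119,  0.94508014,  0.00221521],
       [ 0.91672049,  0.31645208,  0.24388854],
       [ 0.22979321,  0.08174111, -0.96980074]]), 't': array([ 0.67351528, -0.03109131,  0.38934819])}
```

View pics/scene0.png

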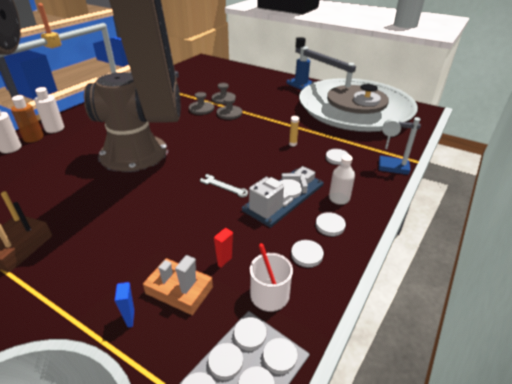

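View pics/top0.png

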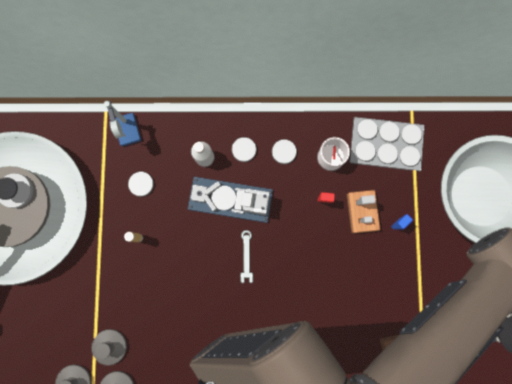

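View pics/wrist0.png

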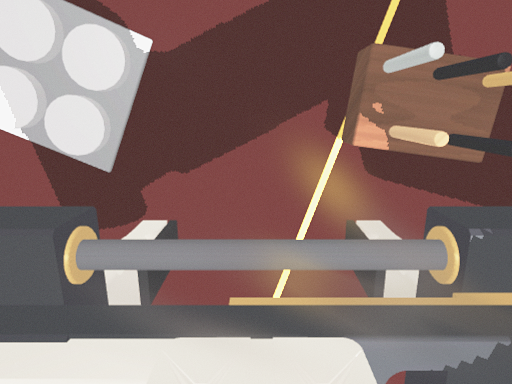

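The top view shows the rack at (364,212), with the bigger grey wedge in its upper pocket at about (367,200) and the small one at (367,219). The clamp is at (230,199) and the brass bar at (134,238). The blue (402,222) and red (327,197) look-alikes are to be left alone. Next I enlarge these areas.

Run:
```python
import cv2,numpy as np
t=cv2.imread("pics/top0.png");s=cv2.imread("pics/scene0.png")
a=cv2.resize(t[180:245,330:420],None,fx=6,fy=6,interpolation=2)
b=cv2.resize(t[170:230,180:280],None,fx=7,fy=7,interpolation=2)
c=cv2.resize(s[220:320,130:260],None,fx=6,fy=6,interpolation=2)
d=cv2.resize(s[150:230,230:360],None,fx=6,fy=6,interpolation=2)
for n,x in zip("abcd",(a,b,c,d)): cv2.imwrite(f"pics/crop_{n}.png",x); print(x.shape)
```

```text
(390, 540, 3)
(420, 700, 3)
(600, 780, 3)
(480, 780, 3)
```

View pics/crop_a.png

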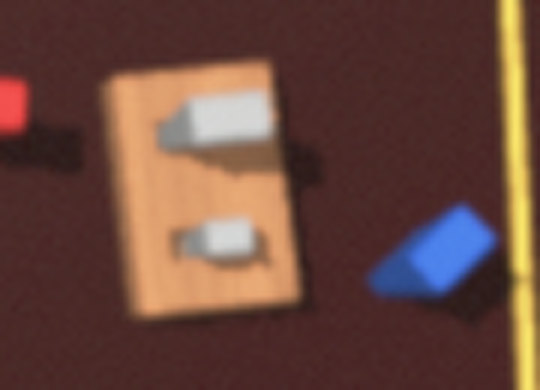

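View pics/crop_b.png

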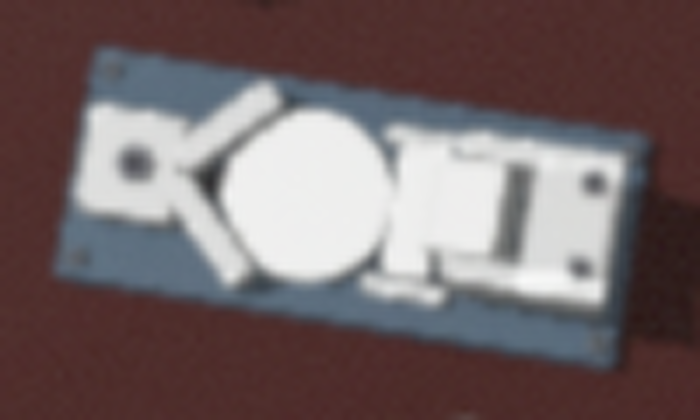

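View pics/crop_c.png

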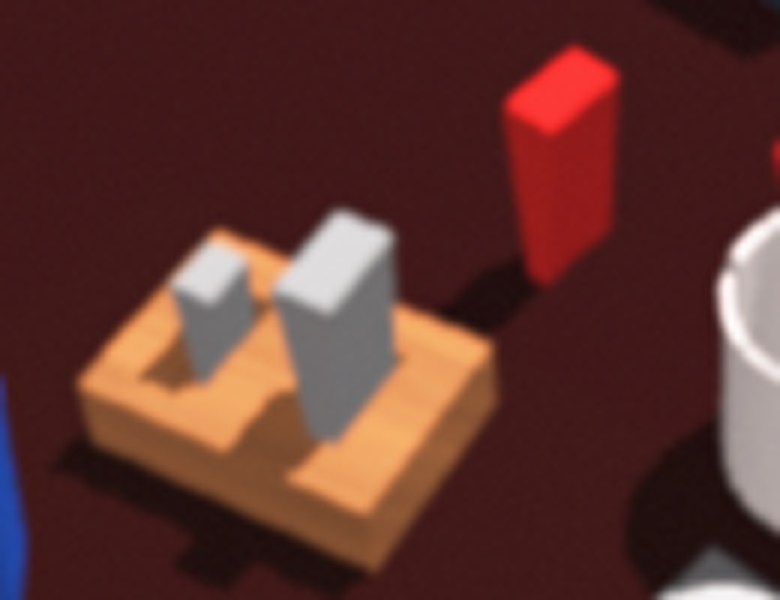

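View pics/crop_d.png

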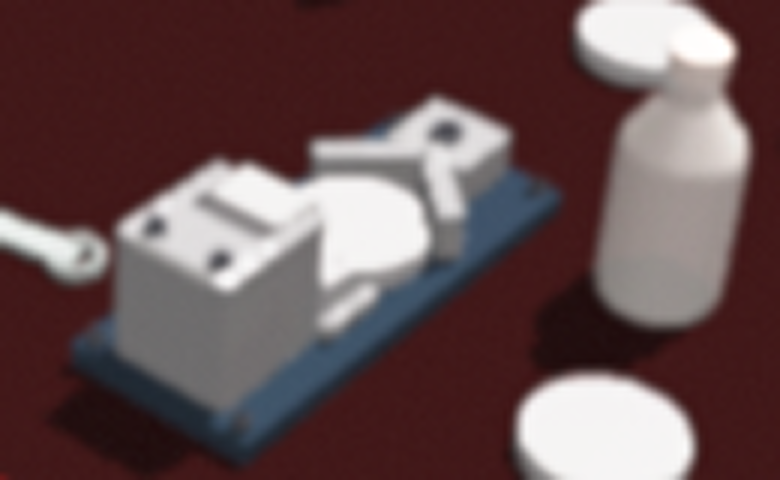

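```bash
cat > h.py <<'E'
import numpy as np,cv2
from station import *
from scipy.spatial.transform import Rotation as Ro
def cam(n,shape=(384,512)):
    i=camera_info(n); f=shape[0]/2/np.tan(np.radians(i["vertical_fov"]/2))
    return f,i["cx"],i["cy"],np.array(i["R"]),np.array(i["t"])
def ray(n,uv,z,c=None):
    f,cx,cy,R,t=c or cam(n)
    uv=np.atleast_2d(uv).astype(float)
    d=np.c_[(uv[:,0]-cx)/f,(uv[:,1]-cy)/f,np.ones(len(uv))]@R
    o=-R.T@t
    return o+d*((z-o[2])/d[:,2])[:,None]
def proj(n,X,c=None):
    f,cx,cy,R,t=c or cam(n)
    p=np.atleast_2d(X)@R.T+t
    return np.c_[f*p[:,0]/p[:,2]+cx,f*p[:,1]/p[:,2]+cy]
def snap(n,name,crop=None,k=1):
    c=cam(n); im=grab_frame(n); cv2.imwrite(f"pics/{name}.png",im); return c,im
def plan(target,yaw=None):
    s=get_state();R=Ro.from_euler("xyz",s["ee_rot"]).as_matrix()
    d=R.T@(np.array(target)-s["eef_pos"])
    print("shift units(1=.5m)",np.round(d/.5,4),"m",np.round(d,4))
    if yaw is not None:
        rv=Ro.from_matrix(R.T@Ro.from_euler("xyz",[np.pi,0,yaw]).as_matrix()).as_rotvec()
        print("turn units",np.round(rv/np.pi,4),"deg",np.round(np.degrees(rv),2))
    print("q6",s["q"][5],"pos",s["eef_pos"],"rot",s["ee_rot"],"t",s["t"])
E
python3 - <<'E'
from h import *
im=cv2.imread("pics/top0.png")
c=cam("wrist");o=-c[3].T@c[4];s=get_state();R=Ro.from_euler("xyz",s["ee_rot"]).as_matrix()
print("wrist cam in tool",R.T@(o-s["eef_pos"]),"axis in tool",R.T@c[3][2], "right", R.T@c[3][0])
g=im.min(axis=2)
def blob(x0,y0,x1,y1,m,z,name):
    m=np.uint8(m[y0:y1,x0:x1])*255
    n,l,st,ce=cv2.connectedComponentsWithStats(m)
    for k in range(1,n):
        if st[k,4]<15: continue
        cs,_=cv2.findContours(np.uint8(l==k),0,2)
        r=cv2.minAreaRect(max(cs,key=cv2.contourArea)); b=cv2.boxPoints(r)+[x0,y0]
        ctr=ce[k]+[x0,y0]
        print(name,st[k,4],ctr,ray("top",ctr,z).round(4),r[1],"box",ray("top",b,z)[:,:2].round(4).tolist())
blob(355,190,380,228,g>165,.109,"wedge")
hsv=cv2.cvtColor(im,cv2.COLOR_BGR2HSV)
blob(340,180,390,245,(hsv[...,0]<20)&(hsv[...,1]>90)&(hsv[...,2]>150),.035,"rack")
blob(185,170,280,230,(g>165),.09,"clamp")
blob(185,170,280,230,(hsv[...,0]>90)&(hsv[...,0]<125)&(hsv[...,1]>50),.015,"base")
blob(115,225,150,250,(g>140),.11,"bar")
for n,uv,z in (("bottle",(203,153),0),("pot",(334,154),0),("sp",(244,149),.015),("sp",(284,152),.015),("sp",(141,184),.015)): print(n,ray("top",uv,z))
b=cv2.resize(im[215:260,105:165],None,fx=8,fy=8,interpolation=2);cv2.imwrite("pics/crop_e.png",b)
E
```

```text
wrist cam in tool [ 0.06535475  0.00046266 -0.15794204] axis in tool [-2.44033558e-01  5.13112217e-04  9.69766652e-01] right [-7.20201857e-04  9.99999488e-01 -7.10341374e-04]
wedge 96 [367.85416667 198.89583333] [[ 0.5744 -0.3729  0.109 ]] (7.28848123550415, 12.920490264892578) box [[0.5835, -0.3515], [0.588, -0.3916], [0.5652, -0.3934], [0.5608, -0.3533]]
wedge 40 [367.6  218.75] [[ 0.5124 -0.3701  0.109 ]] (5.0, 7.0) box [[0.5209, -0.3592], [0.5209, -0.3809], [0.5054, -0.3804], [0.5054, -0.3587]]
rack 789 [361.72496831 212.70849176] [[ 0.538 -0.369  0.035]] (40.559356689453125, 27.287641525268555) box [[0.605, -0.3232], [0.6161, -0.4127], [0.4836, -0.4245], [0.4726, -0.3361]]
clamp 1395 [230.83369176 197.89390681] [[0.5806 0.0564 0.09  ]] (75.82833099365234, 27.631864547729492) box [[0.5581, 0.1881], [0.6455, 0.1746], [0.6027, -0.0639], [0.516, -0.0485]]
base 121 [203.47107438 181.65289256] [[0.6452 0.1545 0.015 ]] (21.6451416015625, 6.976532936096191) box [[0.6394, 0.1911], [0.6628, 0.1874], [0.6495, 0.1154], [0.6262, 0.1193]]
base 120 [240.96666667 185.8       ] [[0.6309 0.0283 0.015 ]] (48.66210174560547, 4.767570495605469) box [[0.6313, 0.1008], [0.6473, 0.0983], [0.6198, -0.063], [0.6039, -0.0603]]
base 392 [223.99744898 211.55867347] [[0.5442 0.0844 0.015 ]] (79.9089584350586, 8.249204635620117) box [[0.5547, 0.205], [0.582, 0.201], [0.537, -0.0624], [0.5099, -0.0578]]
bar 74 [128.59459459 236.08108108] [[0.4592 0.371  0.11  ]] (8.0, 9.0) box [[0.4718, 0.3857], [0.4718, 0.3577], [0.4471, 0.3568], [0.4471, 0.3848]]
bottle [[0.74716926 0.15979717 0.        ]]
pot [[ 0.74263983 -0.28843841  0.        ]]
sp [[0.75724368 0.01861707 0.015     ]]
sp [[ 0.74652245 -0.11699216  0.015     ]]
sp [[0.63760226 0.36485073 0.015     ]]
```

View pics/crop_e.png

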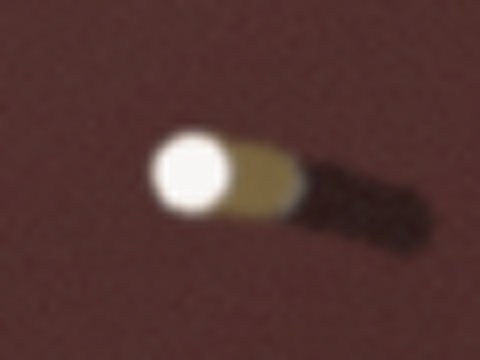

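Run:
```python
from h import *
t=cv2.imread("pics/top0.png");s=cv2.imread("pics/scene0.png")
cv2.imwrite("pics/crop_f.png",np.hstack([cv2.resize(t[130:180,310:360],None,fx=7,fy=7),cv2.resize(s[235:315,235:305],(350,350))]))
hs=cv2.cvtColor(s,cv2.COLOR_BGR2HSV);ht=cv2.cvtColor(t,cv2.COLOR_BGR2HSV)
m=lambda h:((h[...,0]<8)|(h[...,0]>172))&(h[...,1]>150)&(h[...,2]>110)
a=np.argwhere(m(hs)[235:315,235:305])+[235,235];b=np.argwhere(m(ht)[130:180,310:360])+[130,310]
print(a[a[:,0].argmin()],b.min(0),b.max(0),b.mean(0))
# triangulate scene tip with top pixels
uv_s=a[a[:,0].argmin()][::-1]
for z in np.arange(.09,.22,.02):
    X=ray("scene",uv_s,z);print(z,X.round(3),proj("top",X).round(1))
plan([.639,-.366,.2256],np.radians(-174))
```

```text
[243 260] [147 334] [152 334] [149.5 334. ]
0.09 [[ 0.672 -0.222  0.09 ]] [[318.2 169.4]]
0.11 [[ 0.682 -0.239  0.11 ]] [[324.3 165.1]]
0.13 [[ 0.692 -0.256  0.13 ]] [[330.6 160.6]]
0.15000000000000002 [[ 0.702 -0.273  0.15 ]] [[337.  156.1]]
0.17 [[ 0.712 -0.29   0.17 ]] [[343.7 151.4]]
0.19 [[ 0.722 -0.307  0.19 ]] [[350.5 146.6]]
0.21000000000000002 [[ 0.732 -0.324  0.21 ]] [[357.5 141.7]]
shift units(1=.5m) [-9.677e-01  2.390e-01  7.000e-04] m [-4.839e-01  1.195e-01  3.000e-04]
turn units [ 0.0004 -0.0001  0.0729] deg [ 0.07 -0.02 13.12]
q6 -0.28810636372491616 pos [ 0.22098178 -0.637395    0.2258511 ] rot [ 3.14030783e+00 -1.40812334e-04 -2.80790212e+00] t 0.15
```

View pics/crop_f.png

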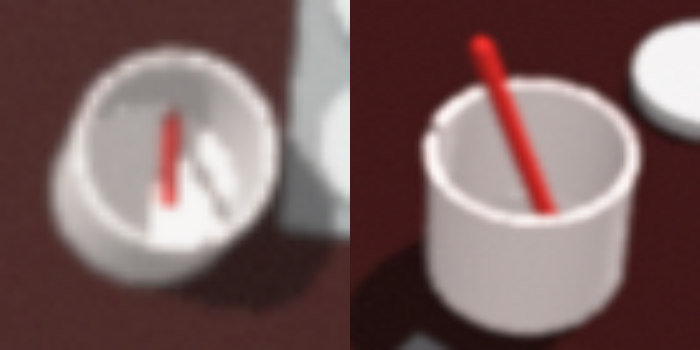

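```bash
python3 -m inch '[[[-0.044,0.011,0,0,0,0,0],[-0.088,0.0217,0,0,0,0,0],[-0.088,0.0217,0,0,0,0,0],[-0.088,0.0217,0,0,0,0,0],[-0.088,0.0217,0,0,0,0,0],[-0.088,0.0217,0,0,0,0,0],[-0.088,0.0217,0,0,0,0,0],[-0.088,0.0217,0,0,0,0,0],[-0.088,0.0217,0,0,0,0,0],[-0.088,0.0217,0,0,0,0,0],[-0.088,0.0217,0,0,0,0,0],[-0.044,0.011,0,0,0,0.0365,0],[0,0,0,0,0,0.0365,0],[0,0,0,0,0,0,0],[0,0,0,0,0,0,0]]]'
python3 - <<'E'
from h import *
c,im=snap("wrist","w1")
plan([.639,-.366,.2256],np.radians(-174))
E
```

```text
t: 1.65
eef_pos: [0.639, -0.3663, 0.2262]
ee_rot: [3.141, -0.001, -3.034]
force: [0.0, -0.4, -0.1]
width: 0.0877
shift units(1=.5m) [-0.0005  0.0011  0.0017] m [-0.0003  0.0005  0.0008]
turn units [ 0.     -0.0001  0.0007] deg [ 0.01 -0.02  0.13]
q6 -1.206235464001047 pos [ 0.63878485 -0.36655806  0.22643547] rot [ 3.14144095e+00 -3.46022113e-04 -3.03454303e+00] t 1.7
```

View pics/w1.png

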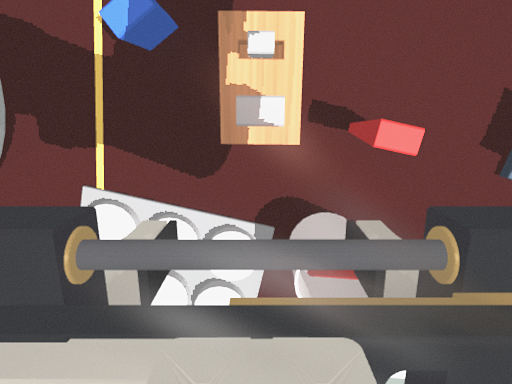

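In the wrist view, the grey wedge at (260,110) is about 49 px wide and the grey one at (261,43) about 27 px wide. The blue (138,22) and red (400,137) ones are look-alikes. The one at (260,110) fits as the wide steel wedge in the rack, so I confirm it in a crop and measure it.

Run:
```python
from h import *
im=cv2.imread("pics/w1.png");c=cam("wrist")
cv2.imwrite("pics/w1c.png",cv2.resize(im[5:150,210:320],None,fx=4,fy=4,interpolation=2))
hsv=cv2.cvtColor(im,cv2.COLOR_BGR2HSV)
m=np.uint8((hsv[...,1]<40)&(hsv[...,2]>120));m[:85]=0;m[135:]=0;m[:,:225]=0;m[:,295:]=0
n,l,st,ce=cv2.connectedComponentsWithStats(m)
k=1+st[1:,4].argmax()
cs,_=cv2.findContours(np.uint8(l==k),0,2);r=cv2.minAreaRect(cs[0]);b=cv2.boxPoints(r)
P=ray("wrist",b,.109,c)[:,:2];print(st[k],r,P.round(4));C=P.mean(0)
print("ctr",C,"centroid",ray("wrist",ce[k],.109,c))
e=[P[(i+1)%4]-P[i] for i in range(4)]
for x in e: print(np.linalg.norm(x),np.degrees(np.arctan2(x[1],x[0])))
m2=np.uint8((hsv[...,0]<22)&(hsv[...,1]>60)&(hsv[...,2]>150));m2[:,:200]=0;m2[:,320:]=0;m2[150:]=0
cs,_=cv2.findContours(m2,0,2);r=cv2.minAreaRect(max(cs,key=cv2.contourArea));b=cv2.boxPoints(r);P=ray("wrist",b,.035,c)[:,:2]
print("rack",r,P.round(4),P.mean(0))
```

```text
[ 237   96   48   31 1425] ((260.5, 111.0), (30.0, 47.0), 90.0) [[ 0.5653 -0.3938]
 [ 0.5612 -0.3554]
 [ 0.5852 -0.3524]
 [ 0.5894 -0.3917]]
ctr [ 0.57528164 -0.37331436] centroid [[ 0.57466866 -0.37346647  0.109     ]]
0.03861702201190751 96.09112269071656
0.024209646862664552 7.078282099233687
0.03947756535866554 -83.91319437546436
0.024207141324058525 -174.9585393937425
rack ((261.0, 77.0), (134.0, 86.0), 90.0) [[ 0.4843 -0.425 ]
 [ 0.4753 -0.3411]
 [ 0.605  -0.323 ]
 [ 0.6148 -0.4154]] [ 0.5448482  -0.37611178]
```

View pics/w1c.png

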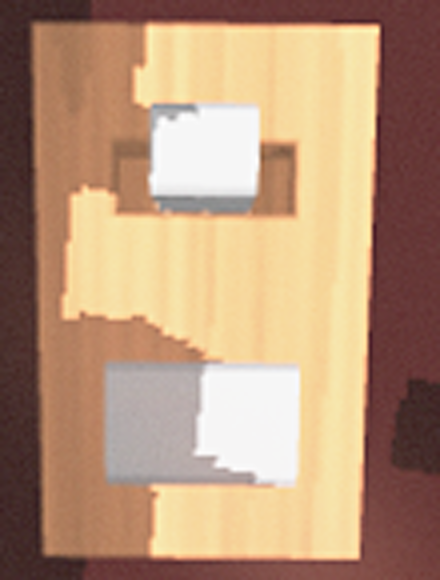

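```bash
python3 -m inch '[[[0.064,0,0,0,0,0,0],[0.064,0,0.03,0,0,0,0],[0,0,0.07,0,0,0,0],[0,0,0.07,0,0,0,0],[0,0,0.07,0,0,0,0],[0,0,0.04,0,0,0,0],[0,0,0.023,0,0,0,0],[0,0,0,0,0,0,0],[0,0,0,0,0,0,0]]]'
python3 - <<'E'
from h import *
plan([.5752,-.3734,.075],np.radians(-174))
c,im=snap("wrist","w2")
E
```

```text
t: 2.6
eef_pos: [0.5761, -0.3736, 0.0762]
ee_rot: [-3.141, 0.001, -3.037]
force: [0.2, 1.1, 0.2]
width: 0.0873
shift units(1=.5m) [0.0017 0.0005 0.0024] m [0.0008 0.0002 0.0012]
turn units [-0.0003  0.0003  0.0001] deg [-0.05  0.06  0.02]
q6 -1.1741682011400607 pos [ 0.57605574 -0.3735557   0.07621291] rot [-3.14065980e+00  1.03906346e-03 -3.03653808e+00] t 2.6
```

View pics/w2.png

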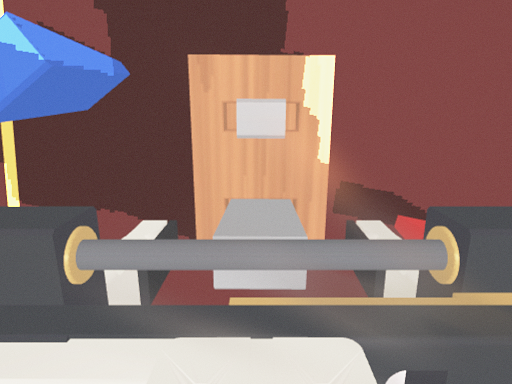

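```bash
python3 -m inch '[[[0.0017,0,0.002,0,0,0,1],[0,0,0,0,0,0,1],[0,0,0,0,0,0,1],[0,0,0,0,0,0,1],[0,0,0,0,0,0,1],[0,0,0,0,0,0,1],[0,0,0,0,0,0,1],[0,0,0,0,0,0,1]]]' 40
```

```text
t: 3.45
eef_pos: [0.5749, -0.3731, 0.0741]
ee_rot: [-3.141, 0.0, -3.037]
force: [1.3, -0.8, 1.2]
width: 0.0401
```

```bash
python3 -m inch '[[[0,0,-0.01,0,0,0,1],[0,0,-0.02,0,0,0,1],[0,0,-0.05,0,0,0,1],[0,0,-0.06,0,0,0,1],[0,0,-0.06,0,0,0,1],[0,0,-0.06,0,0,0,1],[0,0,-0.03,0,0,0,1],[0,0,0,0,0,0,1],[0,0,0,0,0,0,1]]]'
python3 - <<'E'
from h import *
print(get_state()["width"],get_state()["force"])
S=ray("top",(253.3,200.4),.09)[0];print("slot",S)
T=S+.065*np.array([.168,.986,0]);T[2]=.22;print(T)
plan(T,np.radians(-99.7))
E
```

```text
t: 4.35
eef_pos: [0.5743, -0.3725, 0.2186]
ee_rot: [3.141, -0.0, -3.037]
force: [-0.6, -0.5, -4.4]
width: 0.0398
0.039769795422315075 [-0.57177245 -0.47821327 -4.43639372]
slot [ 0.57247722 -0.01492878  0.09      ]
[0.58339722 0.04916122 0.22      ]
shift units(1=.5m) [-0.1058  0.837  -0.0021] m [-0.0529  0.4185 -0.0011]
turn units [ 3.000e-04  1.000e-04 -4.129e-01] deg [ 5.000e-02  2.000e-02 -7.433e+01]
q6 -1.174370664941426 pos [ 0.57433472 -0.37254545  0.21856017] rot [ 3.14066348e+00 -2.28765602e-04 -3.03735031e+00] t 4.35
```

```bash
python3 -m inch '[[[-0.005,0.04,0,0,0,0,1],[-0.01,0.08,0,0,0,0,1],[-0.01,0.08,0,0,0,0,1],[-0.01,0.08,0,0,0,0,1],[-0.01,0.08,0,0,0,0,1],[-0.01,0.08,0,0,0,0,1],[-0.01,0.08,0,0,0,0,1],[-0.01,0.08,0,0,0,0,1],[-0.01,0.08,0,0,0,0,1],[-0.01,0.08,0,0,0,0,1],[-0.01,0.08,0,0,0,0,1],[0,0,0,0,0,-0.03,1],[0,0,0,0,0,-0.045,1],[0,0,0,0,0,-0.045,1],[0,0,0,0,0,-0.045,1],[0,0,0,0,0,-0.045,1],[0,0,0,0,0,-0.045,1],[0,0,0,0,0,-0.045,1],[0,0,0,0,0,-0.045,1],[0,0,0,0,0,-0.045,1]]]'
python3 -m inch '[[[0,0,0,0,0,-0.023,1],[0,0,0,0,0,0,1],[0,0,0,0,0,0,1]]]'
python3 - <<'E'
from h import *
plan([0.5834,0.0492,.22],np.radians(-99.7))
c,im=snap("wrist","w3")
E
```

```text
t: 6.35
eef_pos: [0.5819, 0.0504, 0.2173]
ee_rot: [3.139, -0.001, -1.806]
force: [0.2, 0.3, -4.7]
width: 0.04
t: 6.65
eef_pos: [0.5824, 0.0503, 0.218]
ee_rot: [3.14, -0.001, -1.742]
force: [-0.3, 0.8, -5.4]
width: 0.0395
shift units(1=.5m) [ 0.0018 -0.0023 -0.0039] m [ 0.0009 -0.0012 -0.002 ]
turn units [ 0.0005 -0.0002 -0.0006] deg [ 0.1  -0.04 -0.1 ]
q6 -0.5911937772723155 pos [0.58241632 0.05029749 0.21803716] rot [ 3.13991846e+00 -7.52312134e-04 -1.74190510e+00] t 6.65
```

View pics/w3.png

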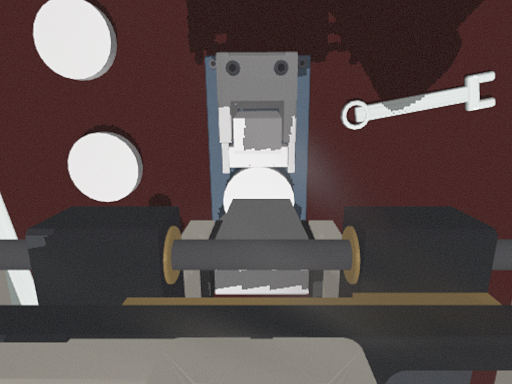

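Run:
```python
from h import *
im=cv2.imread("pics/w3.png")
cv2.imwrite("pics/w3c.png",cv2.resize(im[45:185,200:320],None,fx=5,fy=5)[:600])
```

```text
(no output)
```

View pics/w3c.png

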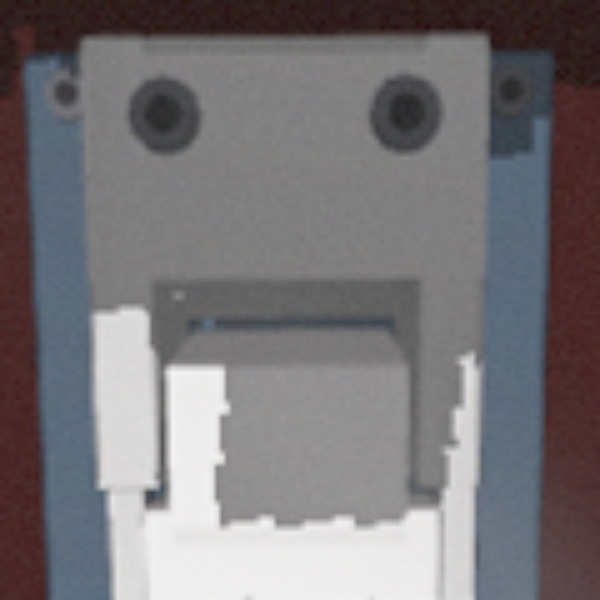

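Run:
```python
from h import *
im=cv2.imread("pics/w3.png");c=cam("wrist");g=im.astype(float).mean(2)
print("rows",[(r,int(g[r,240:275].mean())) for r in range(95,124)])
print("cols row104", [(x,int(g[102:106,x].mean())) for x in range(224,292)])
p=lambda u,v:ray("wrist",(u,v),.09,c)[0]
L,R_,T,B=p(230.4,102),p(283.6,102),p(257,101),p(257,117.6)
print(L,R_,np.linalg.norm(L-R_),np.degrees(np.arctan2(*(L-R_)[1::-1])),T,B,np.linalg.norm(T-B),(T+B)/2)
# base edges for direction
hsv=cv2.cvtColor(im,cv2.COLOR_BGR2HSV);m=(hsv[...,0]>95)&(hsv[...,0]<120)&(hsv[...,1]>70)
pl=[];pr=[]
for r in range(70,200,3):
    x=np.where(m[r,195:325])[0]+195
    if len(x): pl.append((x.min(),r));pr.append((x.max(),r))
for q in(pl,pr):
    W=ray("wrist",q,.015,c)[:,:2];v=cv2.fitLine(W.astype(np.float32),cv2.DIST_HUBER,0,.01,.01).ravel();print(v,np.degrees(np.arctan2(v[1],v[0])))
```

```text
rows [(95, 127), (96, 127), (97, 126), (98, 127), (99, 128), (100, 120), (101, 101), (102, 97), (103, 98), (104, 99), (105, 99), (106, 99), (107, 99), (108, 89), (109, 76), (110, 90), (111, 113), (112, 122), (113, 121), (114, 121), (115, 121), (116, 122), (117, 126), (118, 146), (119, 159), (120, 158), (121, 158), (122, 157), (123, 157)]
cols row104 [(224, 123), (225, 124), (226, 124), (227, 125), (228, 124), (229, 125), (230, 112), (231, 98), (232, 97), (233, 95), (234, 104), (235, 114), (236, 109), (237, 98), (238, 99), (239, 98), (240, 98), (241, 98), (242, 99), (243, 100), (244, 99), (245, 99), (246, 100), (247, 99), (248, 98), (249, 99), (250, 101), (251, 100), (252, 99), (253, 99), (254, 99), (255, 100), (256, 99), (257, 99), (258, 99), (259, 98), (260, 97), (261, 99), (262, 98), (263, 99), (264, 98), (265, 98), (266, 98), (267, 99), (268, 96), (269, 98), (270, 96), (271, 95), (272, 97), (273, 99), (274, 97), (275, 96), (276, 97), (277, 97), (278, 97), (279, 97), (280, 95), (281, 96), (282, 95), (283, 100), (284, 119), (285, 126), (286, 126), (287, 126), (288, 125), (289, 125), (290, 126), (291, 126)]
[ 0.5960159  -0.02375572  0.09      ] [ 0.55105884 -0.01596306  0.09      ] 0.045627435138155065 -9.833694345062346 [ 0.57339617 -0.02067408  0.09      ] [ 0.57581111 -0.00700179  0.09      ] 0.013883933222839371 [ 0.57460364 -0.01383793  0.09      ]
[0.13975601 0.990186   0.62894565 0.00194652] 81.96627
[8.7967312e-01 4.7557881e-01 5.7707816e-01 5.4133899e-04] 28.397043
```

Run:
```python
from h import *
im=cv2.imread("pics/w3.png");c=cam("wrist");g=cv2.GaussianBlur(im.astype(np.float32).mean(2),(0,0),.7)
def edge_r(cols,r0,r1,sg):
    o=[]
    for x in cols:
        d=sg*np.diff(g[r0:r1,x]);k=d.argmax()
        if 0<k<len(d)-1:
            a,b,e=d[k-1:k+2];k=k+.5*(a-e)/(a-2*b+e)
        o.append((x,r0+k+.5))
    return np.array(o)
def fit(q,z,n):
    W=ray("wrist",q,z,c)[:,:2];v=cv2.fitLine((W*1000).astype(np.float32),cv2.DIST_HUBER,0,.01,.01).ravel();print(n,np.degrees(np.arctan2(v[1],v[0])),q[:,1].mean(),v[2:])
fit(edge_r(range(236,280),97,105,-1),.09,"fixed face")
fit(edge_r(range(238,280),114,122,1),.09,"jaw edge")
fit(edge_r(range(222,294),48,58,1),.09,"block end")
def edge_c(rows,c0,c1,sg):
    o=[]
    for y in rows:
        d=sg*np.diff(g[y,c0:c1]);k=d.argmax();o.append((c0+k+.5,y))
    return np.array(o,float)
fit(edge_c(range(60,100),212,224,1),.09,"L side");fit(edge_c(range(60,110),290,304,-1),.09,"R side")
fit(edge_c(range(70,190),205,214,1),.015,"L base");fit(edge_c(range(80,190),300,314,-1),.015,"R base")
```

```text
fixed face -9.714601 100.40084420219169 [572.8877  -21.08815]
jaw edge -9.596471 117.66971247144309 [580.097      -7.6755776]
block end -9.493882 51.615448516521916 [570.4642  -60.10132]
L side 80.36399 79.5 [604.1835  -44.16912]
R side 78.60571 84.5 [538.3336   -26.010122]
L base 80.49109 129.5 [632.749      -0.9649704]
R base 80.25002 134.5 [523.729     17.151817]
```

```bash
python3 -m inch '[[[0.03,-0.002,0,0,0,0,1],[0.06,-0.003,0,0,0,0,1],[0.039,-0.002,0.02,0,0,0,1],[0,0,0.04,0,0,0,1],[0,0,0.03,0,0,0,1],[0,0,0.01,0,0,0,1],[0,0,0,0,0,0,1],[0,0,0,0,0,0,1],[0,0,0,0,0,0,1]]]'
python3 - <<'E'
from h import *
plan([0.5746,-.0139,.166],np.radians(-99.7))
for n in("scene","wrist","top"): snap(n,n+"4")
s=cv2.imread("pics/scene4.png")
cv2.imwrite("pics/s4c.png",cv2.resize(s[140:230,230:330],None,fx=6,fy=6,interpolation=2))
E
```

```text
t: 7.6
eef_pos: [0.5764, -0.0138, 0.17]
ee_rot: [-3.14, 0.0, -1.739]
force: [-0.1, 0.1, -4.7]
width: 0.0398
shift units(1=.5m) [0.0008 0.0035 0.008 ] m [0.0004 0.0018 0.004 ]
turn units [-0.0005  0.0002  0.0002] deg [-0.08  0.03  0.04]
q6 -0.48412833512673015 pos [ 0.57638979 -0.01381989  0.17001292] rot [-3.14015457e+00  4.72954863e-04 -1.73944608e+00] t 7.6
```

View pics/s4c.png

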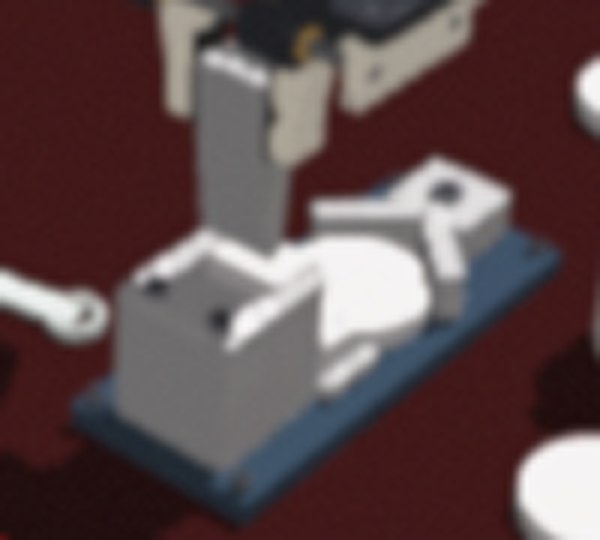

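View pics/wrist4.png

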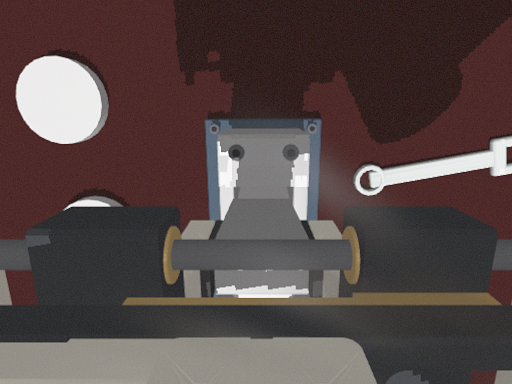

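```bash
python3 -m inch '[[[0.0008,0.0035,0.008,0,0,0,1],[0,0,0.006,0,0,0,1],[0,0,0.01,0,0,0,1],[0,0,0.01,0,0,0,1],[0,0,0.006,0,0,0,1],[0,0,0,0,0,0,1],[0,0,0,0,0,0,1]]]'
python3 - <<'E'
from h import *
plan([0.5746,-.0139,.126],np.radians(-99.7));print(get_state()["force"],get_state()["moment"])
E
```

```text
t: 8.45
eef_pos: [0.5741, -0.0141, 0.149]
ee_rot: [3.141, -0.0, -1.74]
force: [-0.2, -0.4, -4.3]
width: 0.0401
shift units(1=.5m) [-0.0006 -0.001   0.046 ] m [-0.0003 -0.0005  0.023 ]
turn units [ 0.     -0.0001  0.0002] deg [ 0.01 -0.01  0.03]
q6 -0.4848841801053304 pos [ 0.57406127 -0.01413036  0.14900403] rot [ 3.14149646e+00 -1.77312716e-04 -1.73958462e+00] t 8.45
[-0.19223899 -0.35051368 -4.30595442] [0.03950888 0.06885898 0.00661477]
```

```bash
python3 -m inch '[[[0,0,0.006,0,0,0,1],[0,0,0.006,0,0,0,1],[0,0,0.006,0,0,0,1],[0,0,0,0,0,0,1]]]'; python3 -m inch '[[[0,0,0.006,0,0,0,1],[0,0,0.005,0,0,0,1],[0,0,0,0,0,0,1]]]';  python3 - <<'E'
from h import *
s=get_state();print(s["force"],s["moment"],s["eef_pos"])
E
```

```text
t: 8.85
eef_pos: [0.5736, -0.0142, 0.1394]
ee_rot: [3.141, -0.0, -1.74]
force: [0.5, -0.2, -4.7]
width: 0.0398
t: 9.15
eef_pos: [0.5737, -0.0142, 0.1341]
ee_rot: [3.141, -0.0, -1.74]
force: [-0.6, 0.7, -5.2]
width: 0.0399
[-0.57130617  0.65444789 -5.17477946] [-0.12252467  0.09353349  0.0052567 ] [ 0.57373688 -0.01420681  0.13411318]
```

In the slot about 17 mm with no contact; continuing down in small steps.

```bash
for i in 1; do python3 -m inch '[[[0,0,0.004,0,0,0,1],[0,0,0.004,0,0,0,1],[0,0,0,0,0,0,1]]]'; python3 -m inch '[[[0,0,0.004,0,0,0,1],[0,0,0,0,0,0,1]]]'; done;  python3 - <<'E'
from h import *
s=get_state();print(s["force"],s["moment"],s["eef_pos"])
E
```

```text
t: 9.45
eef_pos: [0.5739, -0.0143, 0.1303]
ee_rot: [3.141, -0.0, -1.74]
force: [1.3, -0.9, -6.2]
width: 0.0397
t: 9.65
eef_pos: [0.574, -0.0142, 0.1284]
ee_rot: [3.142, -0.0, -1.74]
force: [0.1, -2.5, -5.0]
width: 0.0399
[ 0.12152327 -2.49870189 -5.01471025] [-0.87985815 -0.15709286  0.00620182] [ 0.57399206 -0.0141889   0.1283626 ]
```

```bash
python3 -m inch '[[[0.002,0,0.003,0,0,0,1],[0,0,0,0,0,0,1]]]'
python3 - <<'E'
from h import *
s=get_state();print(s["force"],s["moment"],s["eef_pos"])
E
```

```text
t: 9.85
eef_pos: [0.5737, -0.0149, 0.1267]
ee_rot: [3.141, 0.0, -1.74]
force: [-0.1, -0.0, -5.1]
width: 0.0401
[-0.13946034 -0.0499401  -5.13516971] [0.01633358 0.13901113 0.0459355 ] [ 0.5736805  -0.01489269  0.12672536]
```

```bash
python3 -m inch '[[[0,0,0.003,0,0,0,1],[0,0,0,0,0,0,1]]]';python3 -m inch '[[[0,0,0.003,0,0,0,1],[0,0,0,0,0,0,1]]]'
python3 - <<'E'
from h import *
s=get_state();print(s["force"],s["moment"],s["eef_pos"])
E
```

```text
t: 10.05
eef_pos: [0.5737, -0.0149, 0.1253]
ee_rot: [3.141, 0.0, -1.74]
force: [0.4, 0.6, -4.0]
width: 0.0394
t: 10.25
eef_pos: [0.5737, -0.015, 0.1238]
ee_rot: [3.141, 0.0, -1.74]
force: [-0.7, -0.5, -5.1]
width: 0.0401
[-0.69239116 -0.52586141 -5.11759157] [0.00640778 0.07940946 0.03040021] [ 0.57373845 -0.0150228   0.12383442]
```

```bash
python3 -m inch '[[[0,0,0.003,0,0,0,1],[0,0,0,0,0,0,1]]]';python3 -m inch '[[[0,0,0.003,0,0,0,1],[0,0,0,0,0,0,1]]]'
python3 - <<'E'
from h import *
s=get_state();print(s["force"],s["moment"],s["eef_pos"])
E
```

```text
t: 10.45
eef_pos: [0.5739, -0.015, 0.1224]
ee_rot: [3.142, 0.0, -1.74]
force: [0.3, 0.4, -4.7]
width: 0.0395
t: 10.65
eef_pos: [0.5741, -0.0149, 0.121]
ee_rot: [-3.141, 0.0, -1.74]
force: [1.4, 1.3, -5.4]
width: 0.0399
[ 1.43190173  1.26007663 -5.44398244] [ 0.26288378 -0.33053144  0.06438866] [ 0.57406747 -0.01492793  0.12102145]
```

```bash
python3 -m inch '[[[0,0,0,0,0,0,0.5],[0,0,0,0,0,0,0.45],[0,0,0,0,0,0,0.4],[0,0,0,0,0,0,0.2],[0,0,0,0,0,0,0],[0,0,0,0,0,0,0]]]'
python3 - <<'E'
from h import *
s=get_state();print(s["force"],s["moment"],s["eef_pos"],s["width"])
for n in("scene","wrist"): snap(n,n+"5")
s=cv2.imread("pics/scene5.png")
cv2.imwrite("pics/s5c.png",cv2.resize(s[140:230,230:330],None,fx=6,fy=6,interpolation=2))
E
```

```text
t: 11.25
eef_pos: [0.5739, -0.0151, 0.1211]
ee_rot: [-3.141, 0.0, -1.74]
force: [-0.2, 0.8, -0.4]
width: 0.0711
[-0.21712027  0.80113793 -0.3963126 ] [0.02287888 0.05643907 0.00144761] [ 0.57386128 -0.01511838  0.12113889] 0.07114946392629726
```

View pics/s5c.png

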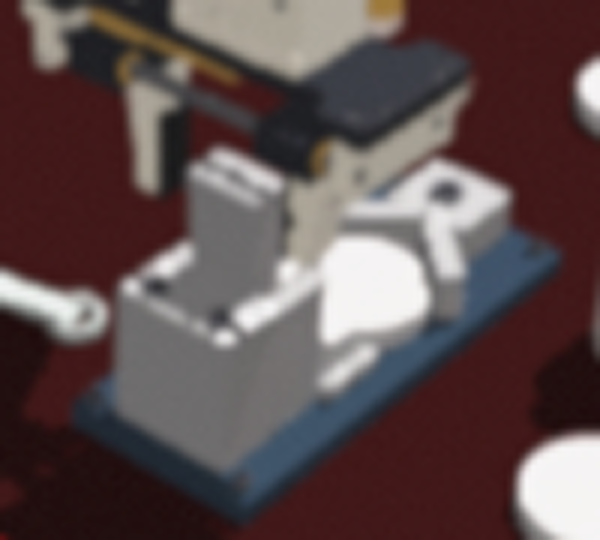

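View pics/wrist5.png

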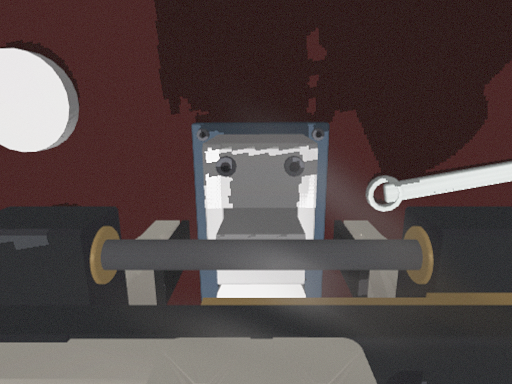

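```bash
python3 -m inch '[[[0,0,-0.02,0,0,0,0],[0,0,-0.05,0,0,0,0],[0,0,-0.08,0,0,0,0],[-0.03,0.013,-0.07,0,0,0,0],[-0.068,0.0284,0,0,0,0,0],[-0.08,0.0334,0,0,0,0,0],[-0.08,0.0334,0,0,0,0,0],[-0.08,0.0334,0,0,0,0,0],[-0.08,0.0334,0,0,0,0,0],[-0.08,0.0334,0,0,0,0,0],[-0.08,0.0334,0,0,0,0,0],[-0.08,0.0334,0,0,0,0,0],[-0.08,0.0334,0,0,0,0,0],[-0.08,0.0334,0,0,0,0,0],[-0.034,0.0142,0,0,0,0,0],[0,0,0,0,0,0,0],[0,0,0,0,0,0,0]]]'
python3 - <<'E'
from h import *
plan([.47,.435,.235],np.radians(-99.7))
c,im=snap("wrist","w6");snap("top","t6");snap("scene","s6")
s=cv2.imread("pics/s6.png")
cv2.imwrite("pics/s6c.png",cv2.resize(s[140:230,230:330],None,fx=6,fy=6,interpolation=2))
E
```

```text
t: 13.05
eef_pos: [0.4697, 0.4346, 0.2312]
ee_rot: [3.141, -0.0, -1.739]
force: [1.0, -0.7, -0.4]
width: 0.0879
shift units(1=.5m) [-0.0008 -0.0005 -0.0076] m [-0.0004 -0.0002 -0.0038]
turn units [ 0.     -0.0001  0.0004] deg [ 0.01 -0.03  0.06]
q6 -1.2193000238709848 pos [0.46968652 0.43463956 0.23120098] rot [ 3.14147583e+00 -4.58922667e-04 -1.73898838e+00] t 13.05
```

View pics/w6.png

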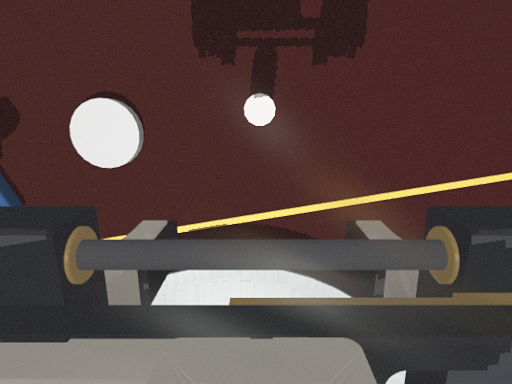

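View pics/s6c.png

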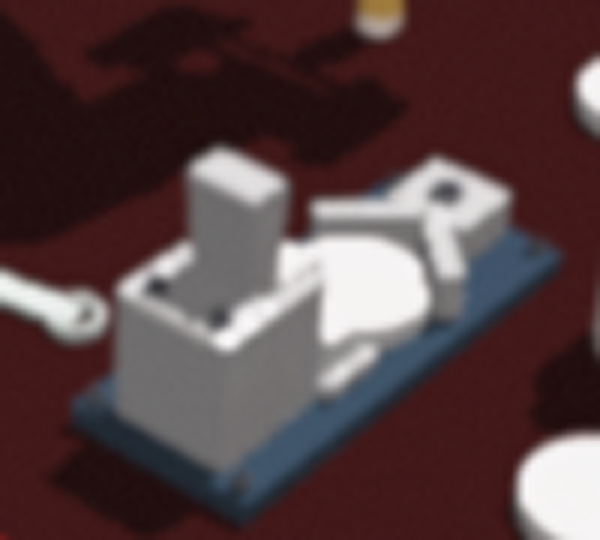

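Run:
```python
from h import *
im=cv2.imread("pics/w6.png");c=cam("wrist")
m=np.uint8(im.min(2)>140)
n,l,st,ce=cv2.connectedComponentsWithStats(m[85:135,235:285])
k=1+st[1:,4].argmax();uv=ce[k]+[235,85];print(uv,st[k]);P=ray("wrist",uv,.11,c)[0];print(P)
plan([P[0],P[1],.051])
# wedge position
for z in (.15,.156,.165):
    s=ray("top",(0,0),z)
```

```text
[259.1769802  109.40222772] [  9   9  32  32 808]
[0.4606163  0.37001648 0.11      ]
shift units(1=.5m) [ 0.1289 -0.0025  0.361 ] m [ 0.0644 -0.0013  0.1805]
q6 -1.2194451028977775 pos [0.47024216 0.43371297 0.23151099] rot [-3.14146650e+00  2.08312264e-04 -1.74067971e+00] t 13.2
```

```bash
python3 -m inch '[[[0.05,-0.001,0,0,0,0,0],[0.06,-0.001,0,0,0,0,0],[0.019,-0.0005,0.04,0,0,0,0],[0,0,0.08,0,0,0,0],[0,0,0.08,0,0,0,0],[0,0,0.08,0,0,0,0],[0,0,0.05,0,0,0,0],[0,0,0.031,0,0,0,0],[0,0,0,0,0,0,0],[0,0,0,0,0,0,0]]]'
python3 - <<'E'
from h import *
plan([.4606,.3700,.051],np.radians(-99.7))
c,im=snap("wrist","w7");print(get_state()["force"])
E
```

```text
t: 14.2
eef_pos: [0.4608, 0.3706, 0.0513]
ee_rot: [-3.141, 0.0, -1.74]
force: [0.2, 0.3, 0.7]
width: 0.0877
shift units(1=.5m) [0.0012 0.0002 0.0005] m [0.0006 0.0001 0.0003]
turn units [-0.0001  0.     -0.0001] deg [-0.02  0.01 -0.01]
q6 -1.1775614017470306 pos [0.46082408 0.37057677 0.05125844] rot [-3.14122349e+00  1.47172632e-04 -1.74029033e+00] t 14.2
[0.26359203 0.6003058  0.65547235]
```

View pics/w7.png

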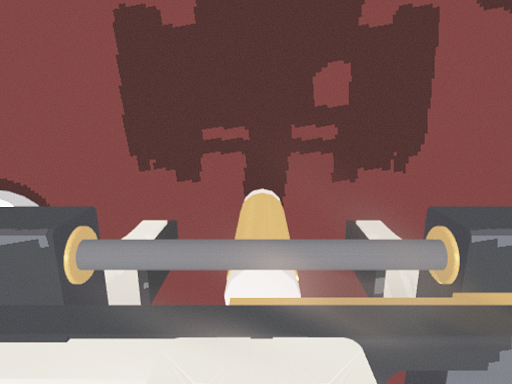

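The bar stands centred between the open fingers, with its top at about (262,290). I close on it.

```bash
python3 -m inch '[[[0.001,0,0,0,0,0,1],[0,0,0,0,0,0,1],[0,0,0,0,0,0,1],[0,0,0,0,0,0,1],[0,0,0,0,0,0,1],[0,0,0,0,0,0,1],[0,0,0,0,0,0,1],[0,0,0,0,0,0,1],[0,0,0,0,0,0,1]]]' 50
python3 -m inch '[[[0,0,-0.01,0,0,0,1],[0,0,-0.04,0,0,0,1],[0,0,-0.08,0,0,0,1],[0,0,-0.08,0,0,0,1],[0,0,-0.08,0,0,0,1],[0,0,-0.08,0,0,0,1],[0,0,-0.03,0,0,0,1],[0,0,0,0,0,0,1],[0,0,0,0,0,0,1]]]'
python3 - <<'E'
from h import *
t=cv2.imread("pics/t6.png")
cv2.imwrite("pics/t6c.png",cv2.resize(t[180:220,225:280],None,fx=10,fy=10,interpolation=2))
plan([0.5741+.03*.168,-.0149+.065+.03,.25],np.radians(-99.7))
E
```

```text
t: 15.15
eef_pos: [0.4602, 0.3705, 0.0505]
ee_rot: [-3.142, -0.0, -1.74]
force: [0.9, -0.2, -0.3]
width: 0.0272
t: 16.05
eef_pos: [0.4593, 0.3699, 0.2492]
ee_rot: [3.14, -0.001, -1.74]
force: [-0.1, -0.1, -5.5]
width: 0.0273
shift units(1=.5m) [ 0.531  -0.3339 -0.0015] m [ 0.2655 -0.167  -0.0007]
turn units [ 0.0005 -0.0004  0.    ] deg [ 0.1  -0.07  0.  ]
q6 -1.1773667484195578 pos [0.4592974  0.3699072  0.24922342] rot [ 3.13988256e+00 -1.19078366e-03 -1.74006888e+00] t 16.05
```

View pics/t6c.png

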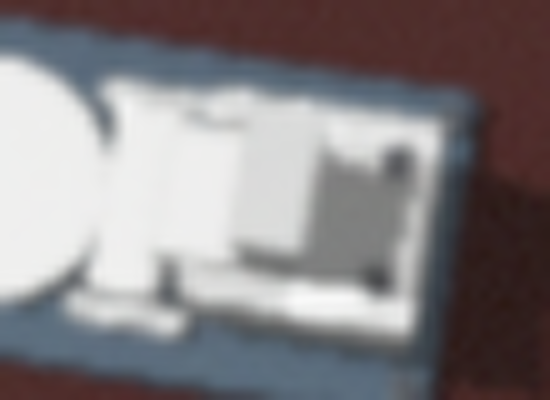

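```bash
python3 -m inch '[[[0.04,-0.0198,0,0,0,0,1],[0.08,-0.0396,0,0,0,0,1],[0.08,-0.0396,0,0,0,0,1],[0.08,-0.0396,0,0,0,0,1],[0.08,-0.0396,0,0,0,0,1],[0.08,-0.0396,0,0,0,0,1],[0.08,-0.0396,0,0,0,0,1],[0.08,-0.0396,0,0,0,0,1],[0.08,-0.0396,0,0,0,0,1],[0.038,-0.0188,0,0,0,0,1],[0,0,0,0,0,0,1],[0,0,0.028,0,0,0,1],[0,0,0,0,0,0,1],[0,0,0,0,0,0,1]]]'
python3 - <<'E'
from h import *
plan([0.5742,-.014,.235],np.radians(-99.7));print(get_state()["force"],get_state()["width"])
c,im=snap("wrist","w8");snap("scene","s8")
s=cv2.imread("pics/s8.png")
cv2.imwrite("pics/s8c.png",cv2.resize(s[120:230,220:330],None,fx=5,fy=5,interpolation=2))
E
```

```text
t: 17.45
eef_pos: [0.5742, -0.013, 0.2352]
ee_rot: [3.139, -0.001, -1.739]
force: [-0.6, -0.1, -4.6]
width: 0.0276
shift units(1=.5m) [ 0.0019 -0.0004  0.0004] m [ 0.001  -0.0002  0.0002]
turn units [ 0.0009 -0.0004  0.0003] deg [ 0.16 -0.07  0.05]
q6 -0.4860462218960007 pos [ 0.57415333 -0.01302019  0.23519364] rot [ 3.13873053e+00 -1.23972397e-03 -1.73926754e+00] t 17.45
[-0.60430157 -0.05331758 -4.64191706] 0.027619174322557265
```

View pics/w8.png

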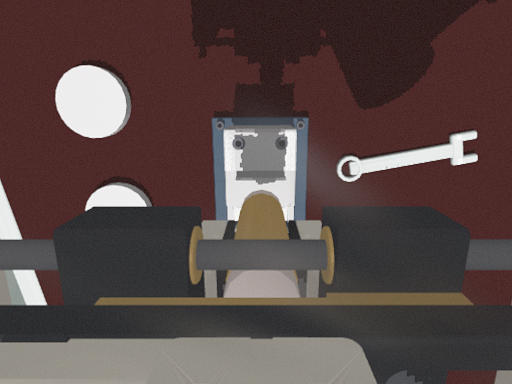

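View pics/s8c.png

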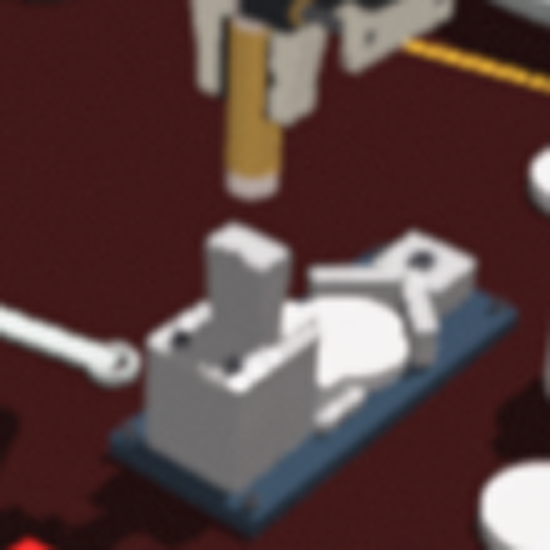

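```bash
python3 -m inch '[[[0.002,0,0.004,0,0,0,1],[0,0,0.006,0,0,0,1],[0,0,0.006,0,0,0,1],[0,0,0.006,0,0,0,1],[0,0,0.006,0,0,0,1],[0,0,0.006,0,0,0,1],[0,0,0.006,0,0,0,1],[0,0,0.004,0,0,0,1],[0,0,0,0,0,0,1]]]'
```

```text
t: 18.45
eef_pos: [0.5747, -0.0143, 0.2142]
ee_rot: [3.141, -0.0, -1.74]
force: [0.0, -0.2, -4.4]
width: 0.0276
```

```bash
for i in 1; do python3 -m inch '[[[0,0,0.003,0,0,0,1],[0,0,0.003,0,0,0,1]]]'; python3 -m inch '[[[0,0,0.003,0,0,0,1],[0,0,0,0,0,0,1]]]';done
```

```text
t: 18.65
eef_pos: [0.575, -0.0142, 0.2116]
ee_rot: [-3.141, 0.0, -1.74]
force: [0.4, 0.5, -5.5]
width: 0.0275
t: 18.85
eef_pos: [0.5747, -0.0143, 0.2098]
ee_rot: [3.141, -0.0, -1.74]
force: [0.1, -0.2, -4.8]
width: 0.0273
```

```bash
python3 -m inch '[[[0,0,0.003,0,0,0,1],[0,0,0.003,0,0,0,1]]]'; python3 -m inch '[[[0,0,0.003,0,0,0,1],[0,0,0,0,0,0,1]]]'
```

```text
t: 19.05
eef_pos: [0.5749, -0.0142, 0.207]
ee_rot: [-3.141, 0.0, -1.74]
force: [0.7, 0.1, -4.7]
width: 0.0274
t: 19.25
eef_pos: [0.5747, -0.0143, 0.2053]
ee_rot: [3.141, -0.0, -1.74]
force: [-0.1, -0.2, -5.1]
width: 0.0276
```

```bash
python3 -m inch '[[[0,0,0.003,0,0,0,1],[0,0,0,0,0,0,1]]]'
```

```text
t: 19.45
eef_pos: [0.5747, -0.0143, 0.2038]
ee_rot: [3.141, -0.0, -1.74]
force: [-0.4, -0.6, -5.0]
width: 0.0271
```

```bash
python3 -m inch '[[[0,0,0.003,0,0,0,1],[0,0,0,0,0,0,1]]]'
```

```text
t: 19.65
eef_pos: [0.5747, -0.0142, 0.2023]
ee_rot: [3.141, -0.0, -1.74]
force: [0.1, 0.4, -4.6]
width: 0.0278
```

```bash
python3 -m inch '[[[0,0,0.003,0,0,0,1],[0,0,0.003,0,0,0,1]]]'
```

```text
t: 19.85
eef_pos: [0.5749, -0.0142, 0.1995]
ee_rot: [-3.141, 0.0, -1.74]
force: [0.4, -0.5, -5.4]
width: 0.0276
```

```bash
python3 -m inch '[[[0,0,0.003,0,0,0,1],[0,0,0.003,0,0,0,1]]]'
```

```text
t: 20.05
eef_pos: [0.5748, -0.0142, 0.1964]
ee_rot: [3.142, -0.0, -1.74]
force: [-1.7, -0.1, -0.1]
width: 0.0272
```

```bash
python3 -m inch '[[[0,0,0.003,0,0,0,1],[0,0,0,0,0,0,1]]]'
```

```text
t: 20.25
eef_pos: [0.575, -0.0142, 0.1953]
ee_rot: [-3.141, 0.0, -1.74]
force: [0.3, -0.3, -1.9]
width: 0.0271
```

```bash
python3 -m inch '[[[0,0,0.003,0,0,0,1],[0,0,0.003,0,0,0,1]]]'
```

```text
t: 20.45
eef_pos: [0.5753, -0.0141, 0.1925]
ee_rot: [-3.14, 0.0, -1.739]
force: [-0.4, 0.8, 1.5]
width: 0.0273
```

```bash
python3 -m inch '[[[0,0,0.003,0,0,0,1],[0,0,0.003,0,0,0,1]]]'
```

```text
t: 20.65
eef_pos: [0.5754, -0.014, 0.1895]
ee_rot: [-3.14, 0.001, -1.739]
force: [-0.5, 1.8, 4.0]
width: 0.0275
```

```bash
python3 -m inch '[[[0,0,0.003,0,0,0,1],[0,0,0.002,0,0,0,1]]]'
```

```text
t: 20.85
eef_pos: [0.576, -0.0141, 0.1886]
ee_rot: [-3.139, 0.0, -1.739]
force: [-4.2, 3.2, 17.0]
width: 0.0273
```

```bash
python3 -m inch '[[[0,0,-0.002,0,0,0,1]]]'
```

```text
t: 20.95
eef_pos: [0.5758, -0.014, 0.1888]
ee_rot: [-3.139, 0.001, -1.739]
force: [1.4, 1.2, 0.8]
width: 0.0272
```

```bash
python3 -m inch '[[[0,0,-0.006,0,0,0,1],[0,0,0,0,0,0,1],[0,0,0.004,0,0,0,1],[0,0,0.002,0,0,0,1],[0,0,0,0,0,0,1]]]'
```

```text
t: 21.45
eef_pos: [0.5745, -0.0145, 0.1886]
ee_rot: [3.141, -0.001, -1.739]
force: [-5.5, 2.1, 8.5]
width: 0.0271
```

```bash
python3 -m inch '[[[0,0,0.0015,0,0,0,1],[0,0,0,0,0,0,1]]]'
```

```text
t: 21.65
eef_pos: [0.5747, -0.0146, 0.1885]
ee_rot: [-3.141, -0.001, -1.739]
force: [-6.3, 1.5, 13.6]
width: 0.0277
```

```bash
python3 -m inch '[[[0,0,-0.004,0,0,0,1],[0,0,-0.02,0,0,0,1],[0,0,-0.05,0,0,0,1],[0,0,-0.04,0,0,0,1],[0,0,-0.02,0,0,0,1],[0,0,0,0,0,0,1],[0,0,0,0,0,0,1]]]'
python3 - <<'E'
from h import *
c,im=snap("wrist","w9");snap("scene","s9");snap("top","t9")
s=cv2.imread("pics/s9.png")
cv2.imwrite("pics/s9c.png",cv2.resize(s[120:230,220:330],None,fx=5,fy=5,interpolation=2))
cv2.imwrite("pics/w9c.png",cv2.resize(im[90:240,190:330],None,fx=4,fy=4,interpolation=2))
plan([.4602,.3705,.249],np.radians(-99.7));print(get_state()["force"],get_state()["width"])
E
```

```text
t: 22.35
eef_pos: [0.5743, -0.0142, 0.2528]
ee_rot: [3.14, 0.0, -1.74]
force: [-0.6, 0.5, -4.6]
width: 0.0276
shift units(1=.5m) [-0.7203  0.3542  0.0071] m [-0.3602  0.1771  0.0036]
turn units [ 0.0007 -0.0002  0.0001] deg [ 0.12 -0.04  0.01]
q6 -0.48418433022544166 pos [ 0.57420106 -0.01433457  0.25245439] rot [ 3.13946767e+00 -7.25218817e-04 -1.73984443e+00] t 22.5
[-0.58277994 -0.94176083 -4.79751544] 0.027172493364270207
```

View pics/s9c.png

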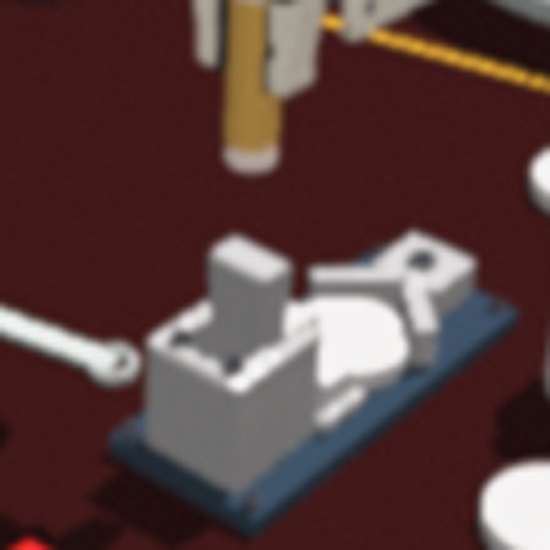

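View pics/w9c.png

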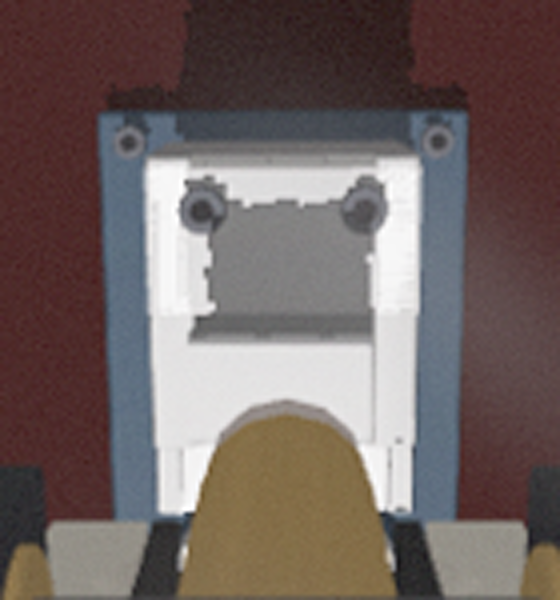

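```bash
python3 -m inch '[[[-0.04,0.0197,0,0,0,0,1],[-0.08,0.0394,0,0,0,0,1],[-0.08,0.0394,0,0,0,0,1],[-0.08,0.0394,0,0,0,0,1],[-0.08,0.0394,0,0,0,0,1],[-0.08,0.0394,0,0,0,0,1],[-0.08,0.0394,0,0,0,0,1],[-0.08,0.0394,0,0,0,0,1],[-0.08,0.0394,0,0,0,0,1],[-0.04,0.0192,0,0,0,0,1],[0,0,0.04,0,0,0,1],[0,0,0.08,0,0,0,1],[0,0,0.08,0,0,0,1],[0,0,0.08,0,0,0,1],[0,0,0.06,0,0,0,1],[0,0,0.02,0,0,0,1],[0,0,0.01,0,0,0,1],[0,0,0,0,0,0,1],[0,0,0,0,0,0,1]]]'
python3 - <<'E'
from h import *
plan([.4602,.3705,.051],np.radians(-99.7));print(get_state()["force"])
snap("scene","s10")
s=cv2.imread("pics/s10.png")
cv2.imwrite("pics/s10c.png",np.hstack([cv2.resize(s[140:230,230:330],(500,450),interpolation=2),cv2.resize(s[90:160,260:330],(300,450),interpolation=2)]))
E
```

```text
t: 24.4
eef_pos: [0.4616, 0.3714, 0.0704]
ee_rot: [-3.14, 0.002, -1.739]
force: [0.6, 1.2, -5.2]
width: 0.0272
shift units(1=.5m) [0.0023 0.0026 0.0388] m [0.0011 0.0013 0.0194]
turn units [-0.0004  0.0007  0.0002] deg [-0.08  0.13  0.04]
q6 -1.1763021645351333 pos [0.46161445 0.37135569 0.070429  ] rot [-3.14023093e+00  2.28190817e-03 -1.73935171e+00] t 24.4
[ 0.62057993  1.16603789 -5.21557498]
```

View pics/s10c.png

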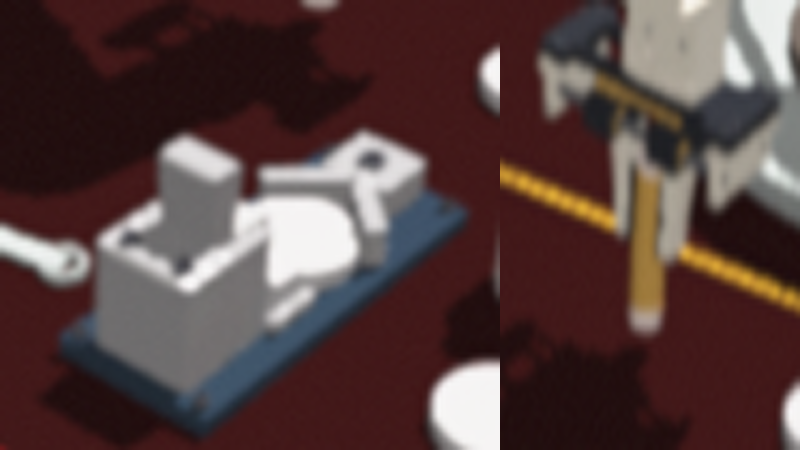

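```bash
python3 -m inch '[[[0.001,0.001,0.01,0,0,0,1],[0,0,0.01,0,0,0,1],[0,0,0.008,0,0,0,1],[0,0,0.004,0,0,0,1],[0,0,0,0,0,0,1]]]'; python3 -m inch '[[[0,0,0.002,0,0,0,1],[0,0,0,0,0,0,1]]]'
```

```text
t: 24.95
eef_pos: [0.4601, 0.3698, 0.0523]
ee_rot: [3.141, -0.001, -1.74]
force: [1.2, -0.8, -5.6]
width: 0.0274
t: 25.15
eef_pos: [0.4602, 0.37, 0.0518]
ee_rot: [3.142, -0.0, -1.74]
force: [0.2, 0.2, -5.2]
width: 0.0272
```

```bash
python3 -m inch '[[[0,0,0.002,0,0,0,1],[0,0,0,0,0,0,1]]]'
```

```text
t: 25.35
eef_pos: [0.4602, 0.37, 0.0508]
ee_rot: [3.142, -0.0, -1.74]
force: [0.7, 0.6, -4.3]
width: 0.027
```

```bash
python3 -m inch '[[[0,0,0.0015,0,0,0,1],[0,0,0,0,0,0,1]]]'
```

```text
t: 25.55
eef_pos: [0.4603, 0.3701, 0.0505]
ee_rot: [-3.141, 0.0, -1.739]
force: [-0.8, -1.2, 0.2]
width: 0.0275
```

```bash
python3 -m inch '[[[0,0,0,0,0,0,0.6],[0,0,0,0,0,0,0.55],[0,0,0,0,0,0,0.5],[0,0,0,0,0,0,0.2],[0,0,0,0,0,0,0],[0,0,0,0,0,0,0],[0,0,-0.02,0,0,0,0],[0,0,-0.05,0,0,0,0],[0,0,-0.08,0,0,0,0],[0,0,-0.08,0,0,0,0],[0,0,-0.08,0,0,0,0],[0,0,-0.05,0,0,0,0],[0,0,0,0,0,0,0],[0,0,0,0,0,0,0]]]'
python3 - <<'E'
from h import *
snap("scene","s11");snap("top","t11");print(get_state()["eef_pos"],get_state()["t"])
s=cv2.imread("pics/s11.png");t=cv2.imread("pics/t11.png");t0=cv2.imread("pics/top0.png")
cv2.imwrite("pics/t11c.png",np.vstack([cv2.resize(x[178:225,183:278],None,fx=6,fy=6,interpolation=2) for x in(t0,t)]))
cv2.imwrite("pics/s11c.png",np.hstack([cv2.resize(s[140:230,230:330],(500,450),interpolation=2),cv2.resize(s[90:160,260:330],(300,450),interpolation=2)]))
E
```

```text
t: 26.95
eef_pos: [0.4602, 0.3701, 0.2312]
ee_rot: [-3.141, 0.002, -1.74]
force: [-0.9, -0.7, -0.3]
width: 0.0873
[0.45975578 0.36947972 0.22934202] 27.05
```

View pics/t11c.png

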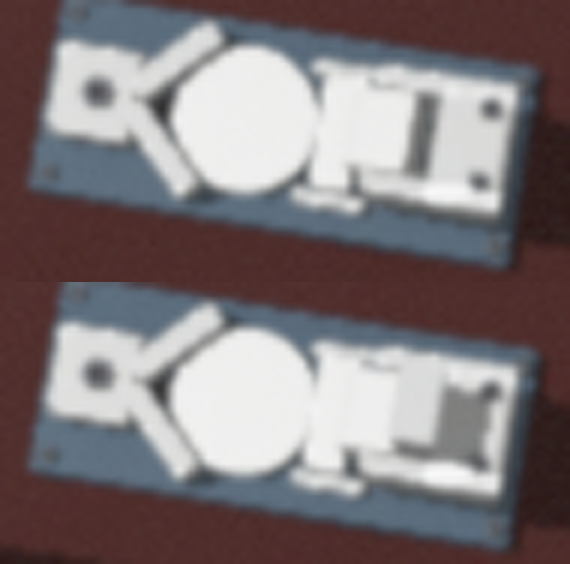

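View pics/s11c.png

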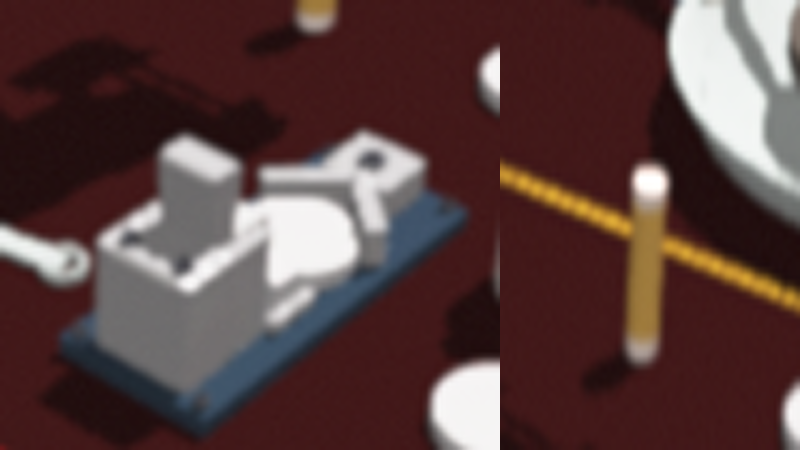

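```bash
python3 -m inch '[[[0.035,-0.025,0,0,0,0,0],[0.07,-0.05,0,0,0,0,0],[0.07,-0.05,0,0,0,0,0],[0.07,-0.05,0,0,0,0,0],[0.07,-0.05,0,0,0,0,0],[0.07,-0.05,0,0,0,0,0],[0.07,-0.05,0,0,0,0,0],[0.035,-0.029,0,0,0,0,0],[0,0,0,0,0,0,0],[0,0,0,0,0,0,0]]]'
python3 - <<'E'
from h import *
c,im=snap("wrist","w12");cv2.imwrite("pics/w12c.png",cv2.resize(im[0:200,160:360],None,fx=3,fy=3,interpolation=2))
E
```

```text
t: 28.05
eef_pos: [0.5932, 0.098, 0.2287]
ee_rot: [3.139, -0.001, -1.741]
force: [-0.8, -0.5, -0.5]
width: 0.0878
```

View pics/w12c.png

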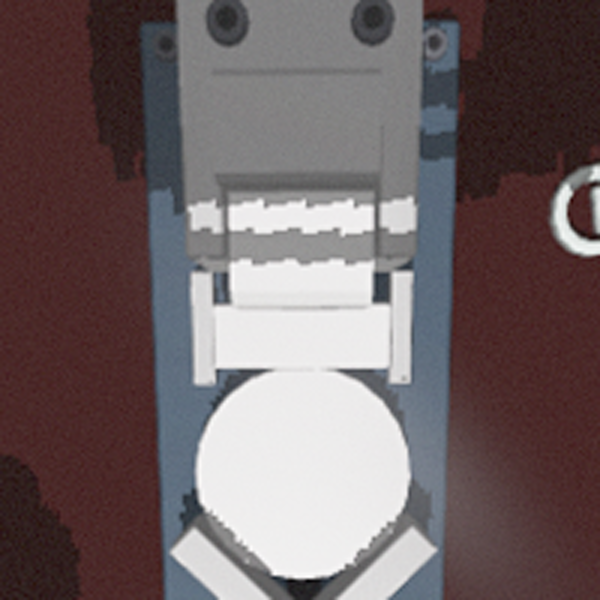

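The close-up shows no gap between the jaw and the plate at crop (302,370), and the plate resting on both V arms at about (215,540) and (390,540). The wedge stands in the slot, so I hand in the job.

Run:
```python
from h import *
a=cv2.imread("pics/top0.png");b=grab_frame("top");d=cv2.absdiff(a,b).max(2)
for n,(x0,y0,x1,y1) in dict(rack=(345,188,385,236),red=(317,190,338,204),pot=(317,136,351,172),bottle=(190,140,216,168),sp0=(230,136,258,163),sp1=(270,138,298,166),sp2=(127,170,155,198),wrench=(238,228,256,285),bar=(120,228,147,246)).items(): print(n,d[y0:y1,x0:x1].mean().round(1))
print(job_done())
```

```text
rack 12.4
red 1.8
pot 1.6
bottle 58.8
sp0 1.4
sp1 1.3
sp2 96.0
wrench 25.3
bar 51.8
the job is handed in; nothing more can be done
None
```

Run:
```python
import cv2
a=cv2.imread("pics/scene0.png");b=cv2.imread("pics/s11.png");d=cv2.absdiff(a,b).max(2)
for n,(x0,y0,x1,y1) in dict(bottle=(325,150,360,205),sp=(322,146,350,166),wrench=(198,172,238,198),sp0=(314,210,348,238),bar=(285,112,303,150)).items(): print(n,d[y0:y1,x0:x1].mean().round(1),d[y0:y1,x0:x1].max())
```

```text
bottle 1.0 4
sp 0.9 3
wrench 24.4 124
sp0 0.9 4
bar 2.0 22
```

The job is handed in at about 28 s. The wide grey wedge is in the clamp slot with the plate clamped, and the brass bar stands upright back at its original spot. The red and blue look-alikes and the narrow wedge were not touched.

- **Seating:** the first tap took the wedge down about 8 mm until it stopped, at a push of about 22 N. A second tap gave about 18 N with no further movement. Both were over the suggested 10 to 15 N but well under 50 N. The wedge is about 48 mm deep, within the expected 36 to 70 mm.
- **Depth when let down:** at first tap contact the wedge was already about 40 mm deep, against the 21 to 30 mm described. I took it to have sunk under its own weight.
- **Last pictures:** the wrist close-up shows no gap between the jaw and the plate, and the plate on both V-stop arms.
- **Bystanders:** image differences show the spare plates, bottle, pot and red look-alike unmoved.
- **Checks that disagreed:** the last top-view comparison differed strongly at the bottle, the spare plate by the bar and the bar itself. I put this down to the arm being in view, because the scene camera showed these three as at the start.
- **Not settled:** the wrench's area differed in both views. I put that down to the arm or its shadow. The arm never went near it, but I did not measure it. The rack's area differs by the wedge taken out.

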